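Erect the dissecting stand's pillar

ROBOT

A 7-joint arm with a two-finger parallel gripper is mounted at the origin on the work surface. World frame = base frame: x ahead of the robot, y to its left, z up, the work surface at z = 0. Lengths are in m, angles in rad, forces in N, time in s.
With the tool pointing down it reaches from about 0.425 to 0.875 m from the base axis. Payload 4.7 kg.
Tool frame: the origin (TCP) lies midway between the tips of the shut fingers; the grasp point (between the pads) lies 19 mm behind it; z points along the fingers, y is the line along which they close (so a half turn about z gives the same grasp; the last joint's range is limited). The gripper opens to 87 mm and grips with 3 to 60 N. Pads are 19 mm wide; open, the fingers measure 117 mm over their backs; the gripper's body (75 mm by 190 mm) begins 51 mm behind the grasp point.
Start: joints at [-1.095, 0.321, -0.07, 1.45, 0.023, 1.371, -0.057], TCP at [0.29, 0.582, 0.223] pointing down, gripper open.
Joint ranges: [-2.86, 2.86], [-0.3, 2.09], [-1.38, 1.24], [0.06, 2.45], [-1.56, 4.7], [0.09, 2.05], [-2.69, 2.69]. Speed limits (rad/s): [2.57, 2.57, 3.14, 3.14, 3.14, 3.14, 3.14].

INTERFACE

Orientations are given as a rotation vector (axis times angle).
In Python, from bench import ctrl, get_image, calibration gives the robot as it stands.
- The arm moves only by the tool apply_moves, never from a script. Its arguments are lists of equal length, an entry for each row: "dp": the shift along the tool's x, y, z in m, a list of three; "twist": the turn, a rotation vector about the tool's x, y, z in rad, a list of three; "fingers": the closure, from 0 (fully open) to 1 (shut). In form: {"dp": [[dx, dy, dz], ...], "twist": [[ax, ay, az], ...], "fingers": [fingers, ...]}. A call has 1 to 10 rows; each row shifts and turns the commanded pose from where the row before left it, along the tool's axes as they then stand; what a row does not reach is not made up. A row lasts 1/10 s, in which the tool goes at most 50 mm and 8.59 degrees, less where a joint would pass 70% of its speed; a pose out of reach is approached as far as the arm can. A call is refused whole if a number of a shift passes 0.05 or a number of a turn 0.15, either way. A call with a gripper value outside its range is refused whole. The fingers move at their own pace and stop on an object; "newtons" is the grip in N (left out, the last holds). Time passes only in rows, so rows that do not move let the fingers close. It gives the time, the measured TCP pose, the force, the opening and the grip force at its end, in the units of the state.
- ctrl.get_state(): the state, without advancing time (a new reading comes with each control period).
- get_image(name): name is "scene" or "side" or "wrist"; returns the picture (384x512x3 uint8, red, green, blue); there is no depth.
- calibration(name): a dict with "fx", "fy", "cx", "cy" (pixels), "eye" and "attitude" of the camera in the world; the wrist camera has in their place "hand_eye" (4x4, takes a point from camera to tool coordinates, whose origin is the TCP and whose axes are the flange's). Camera axes: x right, y up, looking along -z (the intrinsics and any distortion apply to the point x, -y, -z); pixel columns grow to the right and rows downward; lengths in m; the calibration is good to about 2 mm. The wrist camera is an equidistant fisheye: a pixel r from the principal point sees the ray r / f radians off the axis. A picture is of the moment at which its call begins: read the wrist's pose just before it. calibration takes no time and is no camera call.
- ctrl.close_job(): hands the job in; it is judged then, once.
The state is a dict: "time": time; "joint_positions": joint angles; "qd": joint speeds; "joint_torque": joint torques, N m; "position": TCP position; "tool_rot": TCP orientation; "ft_force": force on the tool from outside, world axes, zero at the start; "torque": the same for the moment, N m; "grip_width": opening from 0.0 (shut) to 1.0 (fully open); "grip_force": force on a finger pad.
Only numpy, scipy, OpenCV 4.12 (cv2) and the standard library are available. Lean on these libraries where they do the work, as an engineer would, in place of code of your own. Each camera call takes 0.05 s, during which the arm holds its last target. There are 200 camera calls.

TASK

The steel pillar of the dissecting stand has been left standing upside down on its square head. Turn it over, find the socket at the back of the stand's grey base with the pillar's plain round end, and press it straight in until the square collar sits fully home on the socket; then let go of it. Do not let the pillar drop or topple, and leave everything else on the bench standing where it is.

Things in the scene. Friction and masses are not known exactly. Their poses are not given: they have to be found in the camera images.
- pillar_centre (a point): Bright steel pillar, 190 mm long, about 0.3 kg, at first upside down on the bench. Along its own z from the head: square head 44x44x14 mm, round shaft 22 mm dia x 126, square collar 44x44x10, plain end 22 mm dia x 40 with square-cut edge. This point lies on its axis half-way (95 mm from either end); z points out of the plain end; x and y are normal to the flats of head and collar.
- pillar: The same pillar; this origin is the centre of the head's outer face (the face it stands on at first); same axes, z towards the plain end. Laid on its flats its axis is level, 22 mm above the bench, and it does not roll. The bench within 100 mm of a point 440 mm straight ahead of the robot and 30 mm to its right is always clear.
- pillar_shoulder (a point): Centre of the collar's seating face, where the plain end begins: on the pillar's axis, 150 mm from the head's outer face, 40 mm from the plain end's tip. It meets the socket's rim when home.
- socket (a point): Centre of the socket's mouth, 58 mm above the bench: an upright round boss 60 mm dia, 42 mm tall, at the back of the base. Its blind bore, 23.5 mm dia and 42 mm deep, has a sharp edge and no lead-in. The boss's top is flat. Three sprung balls near the bottom hold the pillar: the last 15 mm must be pushed in with about 10 to 15 N. z is up.
- base: Grey base plate of the dissecting stand, 200 (x) x 140 (y) x 16 mm, heavy, does not move, white disc on top; origin at the centre of its underside, z up; the socket's axis is 62 mm from there along +x.
- oil: Small brown oil bottle, 34 mm dia, 62 mm tall, standing; origin at the centre of its underside. Not to be moved.
- dish: Clear round dish with lid, 95 mm dia, 16 mm tall; origin at the centre of its underside. Not to be moved.
- lens_arm: Lens on an arm, lying flat: 185 mm long, 26 mm tall; origin on the bench under its middle, x along it towards the lens. Not to be moved.
- stain_jar: Glass staining jar, 50 mm square, 98 mm tall, white cap; origin at the centre of its underside. Not to be moved.
- slide_box: Blue slide box, 90 (x) x 175 (y) x 33 mm; origin at the centre of its underside. Not to be moved.
- adaptor: Grey plug adaptor, 60 x 50 x 36 mm; origin at the centre of its underside. Not to be moved.

How it is judged:
By the outcome, as a careful person would: the job done as asked, in the order asked, and still so for the second after the job is handed in, with the robot touching nothing.
It also fails if it takes over 72 s, if anything falls off the work surface, if the arm or the gripper's body presses on something with over 40 N, if the wrist force passes 120 N, or if a joint passes its speed limit or range.

## Working session

There is one attempt and no reset: what is moved stays moved. The work goes in short steps, Python scripts to look and compute and a tool call to move; the robot and the scene stay as the last step left them, time stands still between calls to the robot, and variables do not carry over. Pictures are saved under pics/ and viewed, at most 10 in all, crops included, and the job is handed in when it is done.

Besides the shell and the picture viewer there is one more tool, called after "Request:" as name(argument=value, ...), one argument or row to a line, values as JSON. apply_moves: Moves the arm, as the interface text tells. Its arguments: {"type":"object","properties":{"dp":{"type":"array"},"twist":{"type":"array"},"fingers":{"type":"array"},"newtons":{"type":"number"}},"required":["dp","twist","fingers"]}

```bash
ls; mkdir -p pics; python3 - <<'E'
from bench import ctrl,get_image,calibration
import cv2,numpy as np
np.set_printoptions(precision=4,suppress=True)
for n in ["scene","side","wrist"]:
    print(n,calibration(n)); 
s=ctrl.get_state();print(s)
a=get_image("scene");b=get_image("side")
cv2.imwrite("pics/scene1.png",a[:,:,::-1]);cv2.imwrite("pics/side1.png",b[:,:,::-1])
E
```

```text
pics
scene {'fx': 462.94012338516853, 'fy': 462.94012338516853, 'cx': 263.9255353992095, 'cy': 185.58368628575352, 'eye': array([ 1.2265, -0.0029,  1.1736]), 'attitude': array([0.4349, 0.474 , 1.6621])}
side {'fx': 354.5096401216954, 'fy': 354.5096401216954, 'cx': 255.07141792790011, 'cy': 191.63547615080856, 'eye': array([ 0.1257, -0.6642,  0.6944]), 'attitude': array([ 0.8727, -0.2885, -0.6073])}
wrist {'fx': 297.3186396354542, 'fy': 297.3186396354542, 'cx': 256.4293540510805, 'cy': 193.6255419693245, 'hand_eye': array([[-0.0004,  0.9546,  0.298 ,  0.0822],
       [ 1.    ,  0.0008, -0.0013, -0.    ],
       [-0.0015,  0.298 , -0.9546, -0.1621],
       [ 0.    ,  0.    ,  0.    ,  1.    ]])}
{'time': 0.0, 'joint_positions': array([-1.0949,  0.3218, -0.0701,  1.4517,  0.0226,  1.3708, -0.0569]), 'qd': array([-0.0016, -0.0005,  0.0001,  0.0009, -0.0007, -0.0005,  0.0011]), 'joint_torque': array([ -0.0001, -49.1297,  -0.4039, -31.2521,  -0.0639,   0.0439,
         0.0002]), 'position': array([0.2894, 0.5814, 0.2215]), 'tool_rot': array([-0.7188, -3.0579,  0.0029]), 'ft_force': array([-0.194 , -0.1673, -0.3952]), 'torque': array([0.0213, 0.0094, 0.0572]), 'grip_force': 0.0, 'grip_width': 1.0013552541957167}
```

View pics/scene1.png

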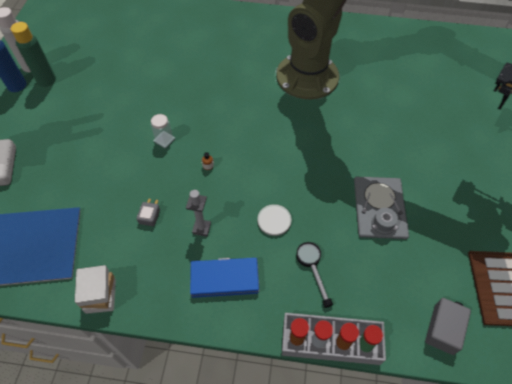

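View pics/side1.png

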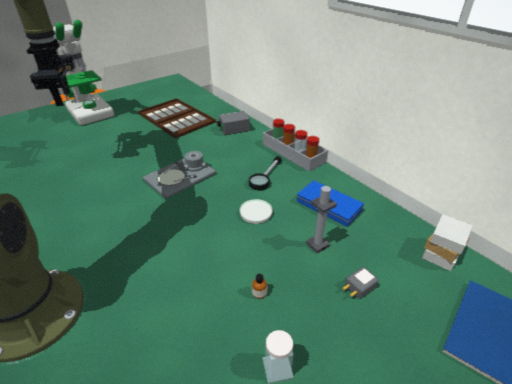

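The scene view shows the pillar upright at (198,212), plain tip at about (195,193), and the base with its socket at (387,218). In the side view the pillar runs from (325,190) to (318,242), with the socket at (194,160). I'll zoom in on both.

```bash
cat > h.py <<'E'
from bench import ctrl,get_image,calibration
import cv2,numpy as np
from scipy.spatial.transform import Rotation as R
np.set_printoptions(precision=4,suppress=True)
def cam(n,st=None):
    c=calibration(n)
    if n=="wrist":
        T=np.array(c["hand_eye"]);Rt=R.from_rotvec(st["tool_rot"]).as_matrix()
        return c,Rt@T[:3,3]+st["position"],Rt@T[:3,:3]
    return c,np.array(c["eye"]),R.from_rotvec(c["attitude"]).as_matrix()
def ray(n,u,v,st=None):
    c,e,A=cam(n,st);x=(u-c["cx"])/c["fx"];y=(v-c["cy"])/c["fy"]
    if n=="wrist":
        r=np.hypot(x,y);d=np.array([x/r*np.sin(r),-y/r*np.sin(r),-np.cos(r)]) if r>0 else np.array([0,0,-1.])
    else: d=np.array([x,-y,-1.])
    d=A@d;return e,d/np.linalg.norm(d)
def plane(n,u,v,z,st=None):
    e,d=ray(n,u,v,st);return e+d*(z-e[2])/d[2]
def proj(n,p,st=None):
    c,e,A=cam(n,st);q=A.T@(np.array(p)-e);x,y,z=q[0],-q[1],-q[2]
    if n=="wrist":
        r=np.hypot(x,y);t=np.arctan2(r,z);x,y=x/r*t,y/r*t
    else:x,y=x/z,y/z
    return np.array([c["cx"]+c["fx"]*x,c["cy"]+c["fy"]*y])
def tri(o):
    S=np.zeros((3,3));b=np.zeros(3)
    for e,d in o:
        P=np.eye(3)-np.outer(d,d);S+=P;b+=P@e
    return np.linalg.solve(S,b)
E
python3 - <<'E'
from h import *
a=cv2.imread("pics/scene1.png");b=cv2.imread("pics/side1.png")
def crop(i,x,y,w,h,s): return cv2.resize(i[y:y+h,x:x+w],(w*s,h*s),interpolation=cv2.INTER_CUBIC)
m=np.vstack([np.hstack([crop(a,175,180,50,60,5),crop(a,350,170,65,60,5)]),
 np.hstack([crop(b,295,180,50,75,4)[:300],crop(b,135,140,93,75,4)[:300,:372]])[:, :575]]) if False else None
top=np.hstack([crop(a,175,180,50,60,5),crop(a,350,170,70,60,5)])
bot=np.hstack([crop(b,295,180,50,75,4),crop(b,135,140,100,75,4)])
cv2.imwrite("pics/z.png",np.vstack([top,bot]))if top.shape[1]==bot.shape[1] else print(top.shape,bot.shape)
for n,u,v,z in [("scene",195,192,.19),("scene",201,228,0),("side",325,189,.19),("side",318,243,0),("scene",387,215,.058),("side",194,157,.058)]: print(n,u,v,plane(n,u,v,z))
E
```

```text
scene 195 192 [ 0.6455 -0.2421  0.19  ]
scene 201 228 [ 0.6484 -0.2455  0.    ]
side 325 189 [ 0.6455 -0.2437  0.19  ]
side 318 243 [ 0.6553 -0.239   0.    ]
scene 387 215 [0.5628 0.2652 0.058 ]
side 194 157 [0.5642 0.2531 0.058 ]
```

View pics/z.png

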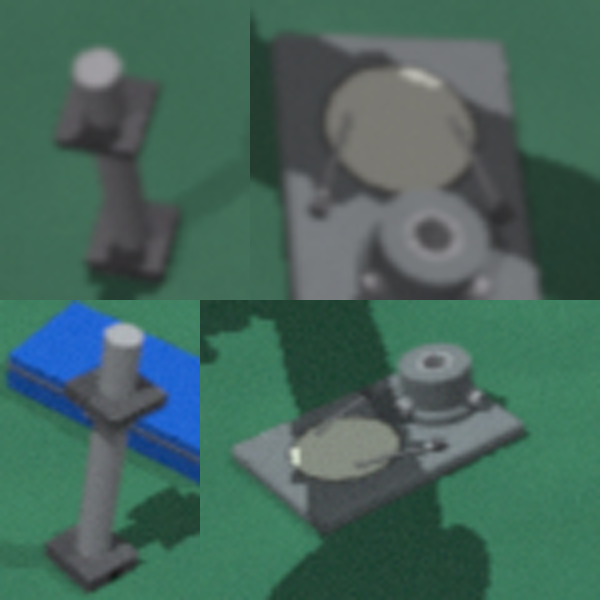

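Pixels (194.6,193.6) in scene and (325.8,188.8) in side mark the pillar's tip, and (387,217) and (193,155.8) the socket mouth. That puts the pillar near (0.648,-0.243) and the socket near (0.565,0.26). I'll swing the arm round, recording joint and pose pairs on the way so I can model its kinematics.

Request:
apply_moves(
  dp=[
    [-0.047, 0, -0.013],
    [-0.047, 0, -0.013],
    [-0.047, 0, -0.013],
    [-0.047, 0, -0.013],
    [-0.047, 0, -0.013],
    [-0.047, 0, -0.013],
    [-0.047, 0, -0.013],
    [-0.047, 0, -0.013],
    [-0.047, 0, -0.013],
    [-0.047, 0, -0.013],
  ],
  twist=[
    [0, 0, 0.075],
    [0, 0, 0.075],
    [0, 0, 0.075],
    [0, 0, 0.075],
    [0, 0, 0.075],
    [0, 0, 0.075],
    [0, 0, 0.075],
    [0, 0, 0.075],
    [0, 0, 0.075],
    [0, 0, 0.075],
  ],
  fingers=[0, 0, 0, 0, 0, 0, 0, 0, 0, 0],
)

```text
time: 1.1
position: [0.6105, 0.2511, 0.3523]
tool_rot: [-1.793, -2.58, 0.001]
ft_force: [0.4, 1.1, 0.4]
grip_width: 1.001
grip_force: 0.0
```

```bash
cat >> h.py <<'E'
import json
def log():
    s=ctrl.get_state();open("log.jsonl","a").write(json.dumps([list(map(float,s[k])) for k in("joint_positions","position","tool_rot")])+"\n");return s
E
python3 -c "
from h import *
s=log();print(s['joint_positions'],s['position'],s['tool_rot'],s['time'])"
```

```text
[-0.6183  0.3234  0.2599  1.2047 -0.0817  1.6245 -0.0195] [0.6105 0.2511 0.3523] [-1.7926 -2.5795  0.0014] 1.1
```

Request:
apply_moves(
  dp=[
    [-0.04, -0.01, 0],
    [-0.04, -0.01, 0],
    [-0.04, -0.01, 0],
    [-0.04, -0.01, 0],
    [0, -0.01, 0],
    [0, -0.01, 0],
    [0, -0.01, 0],
    [0, -0.01, 0],
  ],
  twist=[
    [0, 0, 0.075],
    [0, 0, 0.075],
    [0, 0, 0.075],
    [0, 0, 0.075],
    [0, 0.14, 0],
    [0, 0.14, 0],
    [0, 0.14, 0],
    [0, 0.14, 0],
  ],
  fingers=[0, 0, 0, 0, 0, 0, 0, 0],
)

```text
time: 1.9
position: [0.57, 0.0855, 0.3536]
tool_rot: [-1.84, -1.951, -0.537]
ft_force: [0.3, 0.9, -0.8]
grip_width: 0.999
grip_force: 0.0
```

```bash
python3 -c "
from h import *
s=log();print(s['joint_positions'],s['position'],s['tool_rot'],s['time'])"
```

```text
[-0.2235  0.1739  0.4273  1.5021 -0.6177  1.6317  0.2714] [0.57   0.0855 0.3536] [-1.8396 -1.9509 -0.5372] 1.9
```

```bash
cat >> h.py <<'E'
S0=[[-1.0949,.3218,-.0701,1.4517,.0226,1.3708,-.0569],[.2894,.5814,.2215],[-.7188,-3.0579,.0029]]
def data(): return [S0]+[json.loads(l) for l in open("log.jsonl")]
def fk(q,sg,L,psi,off=(0,0,0)):
    A=R.identity();p=np.array([0,0,L[0]])
    ax="zyzyzyz";o=[0,off[0],0,off[1],0,off[2],psi]
    for i in range(7):
        A=A*R.from_euler(ax[i],sg[i]*q[i]+o[i])
        if i in(1,3): p=p+A.apply([0,0,L[(i+1)//2]])
        if i==5: p=p+A.apply([L[4] if len(L)>4 else 0,0,L[3]])
    return A,p
E
python3 - <<'E'
from h import *
import itertools
from scipy.optimize import least_squares
D=data();res=[]
for sg in itertools.product([1,-1],repeat=3):
  for b in [1,-1]:
    s=[-1,1,sg[0],1,sg[1],1,sg[2]]; s=[s[0]]+[s[1],s[2],s[3],s[4],s[5],s[6]]
    for psi in np.arange(4)*np.pi/2:
        e=sum(((R.from_rotvec(d[2]).inv()*fk(d[0],s,[0]*4,psi)[0]).magnitude()) for d in D)/len(D)
        res.append((e,s,psi))
    break
res.sort(key=lambda r:r[0]);print(*res[:3],sep="\n")
e,s,psi=res[0]
f=lambda x:np.concatenate([fk(d[0],s,x,psi)[1]-d[1] for d in D])
for n in(4,5):
    r=least_squares(f,[.35,.4,.4,.25,0][:n]);print(r.x,r.fun)
E
```

```text
(1.4271991385721508e-05, [-1, 1, -1, 1, -1, 1, -1], np.float64(1.5707963267948966))
(0.2318901580601741, [-1, 1, -1, 1, -1, 1, 1], np.float64(1.5707963267948966))
(0.37234150661060683, [-1, 1, 1, 1, -1, 1, 1], np.float64(1.5707963267948966))
[0.2778 0.4067 0.5304 0.3348] [-0.026   0.01    0.001  -0.0127  0.018   0.0044  0.0063  0.0019 -0.0053]
[0.2749 0.4095 0.5365 0.3343 0.0068] [-0.026   0.0099 -0.0001 -0.0127  0.0182  0.0048  0.006   0.0017 -0.0048]
```

```bash
python3 -c "
from h import *
for d in data(): print(R.from_rotvec(d[2]).as_matrix().T)"
```

```text
[[-0.8953  0.4455 -0.0001]
 [ 0.4455  0.8953 -0.0019]
 [-0.0008 -0.0017 -1.    ]]
[[-0.3487  0.9372 -0.0002]
 [ 0.9372  0.3487 -0.0009]
 [-0.0008 -0.0005 -1.    ]]
[[-0.0503  0.8428  0.5358]
 [ 0.9983  0.0579  0.0026]
 [-0.0288  0.5351 -0.8443]]
```

Request:
apply_moves(
  dp=[
    [0, 0, 0],
    [0, 0, 0],
    [0, 0, 0],
    [0, 0, 0],
    [0, 0, 0],
    [0, 0, 0],
    [0, 0, 0],
    [0, 0, 0],
    [0, 0, 0],
    [0, 0, 0],
  ],
  twist=[
    [0, -0.145, 0],
    [0, -0.145, 0],
    [0, -0.145, 0],
    [0, -0.145, 0],
    [0, -0.145, 0],
    [0, -0.145, 0],
    [0, -0.145, 0],
    [0, -0.145, 0],
    [0, -0.145, 0],
    [0, -0.145, 0],
  ],
  fingers=[0, 0, 0, 0, 0, 0, 0, 0, 0, 0],
)

```text
time: 2.9
position: [0.5702, 0.0872, 0.3529]
tool_rot: [1.628, 1.729, -0.78]
ft_force: [0.1, -0.6, -0.9]
grip_width: 1.005
grip_force: 0.0
```

```bash
python3 -c "
from h import *
s=log();print(s['joint_positions'],s['position'],s['time'])"
```

```text
[-0.8191  0.362   0.2424  1.4243  0.6908  1.8202 -0.4951] [0.5702 0.0872 0.3529] 2.9
```

Request:
apply_moves(
  dp=[
    [0, 0, 0],
    [0, 0, 0],
    [0, 0, 0],
    [0, 0, 0],
    [0, 0, 0],
  ],
  twist=[
    [0, -0.14, 0],
    [0, -0.14, 0],
    [0, -0.14, 0],
    [0, -0.14, 0],
    [0, -0.12, 0],
  ],
  fingers=[0, 0, 0, 0, 0],
)

```text
time: 3.4
position: [0.57, 0.0874, 0.3513]
tool_rot: [1.16, 1.236, -1.167]
ft_force: [0.1, -1.1, -0.1]
grip_width: 0.999
grip_force: 0.0
```

```bash
python3 - <<'E'
from h import *
s=log();print(s['joint_positions'],s['position'],s['time'])
D=data()
print(R.from_rotvec(D[-1][2]).as_matrix().T)
sg=[-1,1,-1,1,-1,1,-1]
# linear fit of offset vectors in every joint frame
def rows(q):
    A=R.identity();o=[np.array([[0],[0],[1.]])]
    for i in range(7):
        A=A*R.from_euler("zyzyzyz"[i],sg[i]*q[i]+(np.pi/2 if i==6 else 0));M=A.as_matrix()
        if i in(1,3): o.append(M)
        elif i==5: o.append(M)
    return np.hstack(o)
M=np.vstack([rows(d[0]) for d in D]);b=np.concatenate([d[1] for d in D])
x0=np.array([.28,0,0,.41,0,0,.53,0,0,.33])
from numpy.linalg import lstsq
lam=.02;x=x0+lstsq(np.vstack([M,lam*np.eye(10)]),np.concatenate([b-M@x0,np.zeros(10)]),rcond=None)[0]
print(x);print((M@x-b)); print(np.linalg.svd(M)[1])
E
```

```text
[-0.9636  0.6579  0.3258  1.5108  1.0495  2.0045 -0.6203] [0.57   0.0874 0.3513] 3.4
[[-0.0018 -0.0046 -1.    ]
 [ 0.9981  0.0614 -0.0021]
 [ 0.0614 -0.9981  0.0045]]
[ 0.25    0.0002 -0.0155  0.4669 -0.0004 -0.0106  0.5132 -0.     -0.0004
  0.3686]
[ 0.      0.     -0.     -0.0001 -0.      0.      0.0001 -0.     -0.
 -0.      0.      0.     -0.0001 -0.      0.    ]
[4.2872 3.8479 3.7003 1.2302 1.1205 0.3986 0.2726 0.2544 0.1857 0.1435]
```

```bash
cat >> h.py <<'E'
SG=[-1,1,-1,1,-1,1,-1];X=np.array([.25,.0002,-.0155,.4669,-.0004,-.0106,.5132,0,-.0004,.3686])
LO=np.array([-2.86,-.3,-1.38,.06,-1.56,.09,-2.69]);HI=np.array([2.86,2.09,1.24,2.45,4.7,2.05,2.69])
def FK(q):
    A=R.identity();p=np.array([0,0,X[0]]);P=[p]
    for i in range(7):
        A=A*R.from_euler("zyzyzyz"[i],SG[i]*q[i]+(np.pi/2 if i==6 else 0))
        if i in(1,3,5): p=p+A.apply(X[1+3*(i//2):4+3*(i//2)]);P.append(p)
    return A,p,P
from scipy.optimize import least_squares
def IK(p,Rt,q0,w=.02):
    f=lambda q:np.concatenate([(FK(q)[1]-p)*10,(R.from_matrix(Rt).inv()*FK(q)[0]).as_rotvec()*3,w*(q-q0)])
    m=.03;r=least_squares(f,np.clip(q0,LO+m+.01,HI-m-.01),bounds=(LO+m,HI-m))
    A,pp,P=FK(r.x);return r.x,np.linalg.norm(pp-p),(R.from_matrix(Rt).inv()*A).magnitude(),P
def toolR(phi,roll): # tool z horizontal heading phi; tool y horizontal at 'roll'=+1 (y = left of z) or -1
    z=np.array([np.cos(phi),np.sin(phi),0]);y=roll*np.array([-np.sin(phi),np.cos(phi),0]);return np.stack([np.cross(y,z),y,z],1)
E
python3 - <<'E'
from h import *
pil=np.array([.648,-.243]);soc=np.array([.564,.26]);s=.095
rng=np.random.default_rng(0)
def best(xy,z,ph,roll):
    Rt=toolR(ph,roll);p=np.array([*xy,z])+.019*Rt[:,2];B=None
    for k in range(6):
        q0=np.array([-.96,.66,.33,1.51,1.05,2,-.62]) if k==0 else rng.uniform(LO,HI)
        r=IK(p,Rt,q0,.003)
        if r[1]+r[2]<.012:
            mar=np.min(np.minimum(r[0]-LO,HI-r[0]));
            if B is None or mar>B[0]: B=(mar,r)
    return B
for name,xy,z in(("pil",pil,s),("soc",soc,.208-s)):
  for deg in range(-180,180,30):
    for roll in(1,-1):
      B=best(xy,z,np.radians(deg),roll)
      if B: print(name,deg,roll,"%.2f"%B[0],B[1][0],"elbow,wrist z",B[1][3][1][2].round(3),B[1][3][2])
E
```

```text
pil -120 1 0.24 [-0.4118  1.2693  0.576   1.1076  0.702   1.8065 -0.6439] elbow,wrist z 0.388 [0.8226 0.0599 0.0947]
pil -120 -1 0.21 [-0.3651  1.2431  0.4829  1.105   0.7748  1.8402  2.4635] elbow,wrist z 0.4 [0.8226 0.0599 0.0947]
pil -90 1 0.60 [-0.5107  0.9907  0.3977  1.6414  1.1546  1.451  -0.9505] elbow,wrist z 0.506 [0.6477 0.1066 0.0948]
pil -90 -1 0.49 [-0.3723  0.954   0.2174  1.6358  1.2698  1.5561  2.158 ] elbow,wrist z 0.52 [0.6477 0.1066 0.0948]
pil -60 1 0.38 [-0.1721  0.769  -0.0084  2.0743  1.9036  1.4764 -1.2874] elbow,wrist z 0.585 [0.4729 0.0596 0.0949]
pil -60 -1 0.36 [-0.6625  0.8682  0.5142  2.0907  1.6933  1.151   1.7549] elbow,wrist z 0.552 [0.4729 0.0596 0.0949]
pil -30 1 0.13 [ 0.9651  0.9595 -0.7914  2.3194  3.0728  1.5848 -0.9482] elbow,wrist z 0.518 [ 0.3451 -0.0685  0.0948]
pil -30 -1 0.13 [ 0.755   0.8317 -0.5981  2.3247  2.961   1.5741  2.007 ] elbow,wrist z 0.564 [ 0.3451 -0.0685  0.0948]
pil 0 1 0.17 [ 0.5364  0.7183  0.0785  2.2774  3.7392  1.4777 -1.6963] elbow,wrist z 0.601 [ 0.2984 -0.2434  0.095 ]
pil 0 -1 0.03 [-0.6704  1.8579  1.21    2.3054
[... 1715 characters left out ...]
.10 [ 0.9577  1.0063 -0.9094  2.2477  4.5975  0.8326 -1.5857] elbow,wrist z 0.5 [ 0.3895 -0.043   0.113 ]
soc 60 -1 0.18 [ 0.2445  0.6799 -0.2008  2.268   4.3026  1.3728  1.4364] elbow,wrist z 0.613 [ 0.3895 -0.043   0.1131]
soc 90 1 0.33 [ 0.9056  1.1758 -0.9745  1.8337 -0.7725  1.0267 -2.3635] elbow,wrist z 0.429 [ 0.5643 -0.0896  0.1133]
soc 90 -1 0.55 [ 0.7995  1.0602 -0.8281  1.8368 -0.9417  1.1249  0.884 ] elbow,wrist z 0.478 [ 0.5643 -0.0896  0.1133]
soc 120 1 0.12 [ 0.5625  1.245  -0.8583  1.3692 -0.5456  1.5746 -2.568 ] elbow,wrist z 0.399 [ 0.739  -0.0427  0.1133]
soc 120 -1 0.03 [-0.1049  1.0268  0.1866  1.4004 -1.2566  2.0151  0.9623] elbow,wrist z 0.491 [ 0.7391 -0.0426  0.1132]
```

```bash
python3 - <<'E'
from h import *
a=get_image("scene");b=get_image("side");s=ctrl.get_state();w=get_image("wrist")
cv2.imwrite("pics/w2.png",w[:,:,::-1])
cv2.imwrite("pics/ss2.png",np.hstack([cv2.resize(a[60:360,200:500],(400,400)),cv2.resize(b[0:300,60:360],(400,400))])[:,:,::-1])
cv2.imwrite("pics/w2s.png",w[:,:,::-1]);print(s["position"])
E
```

```text
[0.5693 0.087  0.3478]
```

View pics/ss2.png

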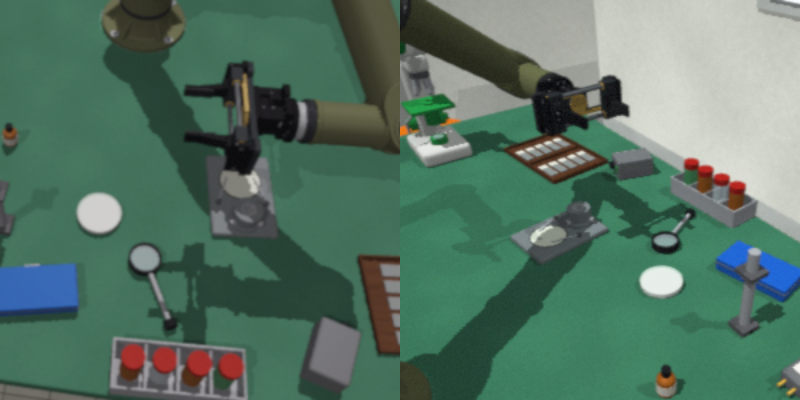

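The hand is level and points towards the pillar, with the base plate below it and the dish at about (98,213) in the left half. There's no obvious camera housing. Next I'll compute the move to a point just short of the pillar.

```bash
python3 - <<'E'
from h import *
pa=plane("scene",194.6,193.6,.19);pb=plane("side",325.75,188.75,.19);t=tri([ray("scene",194.6,193.6),ray("side",325.75,188.75)])
print("tip",pa,pb,t)
print("sock",plane("scene",387,217.1,.058),plane("side",193,155.75,.058),tri([ray("scene",387,217.1),ray("side",193,155.75)]))
for n,u,v,z in(("oil",208,167,0),("dish",275,221,.016),("jar",161,121,.098),("adaptor",149,210,.03),("slide",224,273,.033)): print(n,plane("scene",u,v,z)[:2])
s=ctrl.get_state();pil=(pa+pb)[:2]/2
Rt=toolR(np.radians(-70),1);A=R.from_rotvec(s["tool_rot"]).as_matrix()
print("twist",R.from_matrix(A.T@Rt).as_rotvec())
goal=np.array([*pil,.115])+Rt[:,2]*(.019-.13)
print("goal",goal,"in new tool axes",Rt.T@(goal-s["position"]))
q=s["joint_positions"]
for a in np.linspace(0,1,6):
    r=IK(s["position"]*(1-a)+a*goal,Rt,q);q=r[0];print(q,r[1:3])
r=IK(goal+.13*Rt[:,2],Rt,q);print(r[0],r[1:3])
E
```

```text
tip [ 0.6503 -0.2421  0.19  ] [ 0.6476 -0.2441  0.19  ] [ 0.6493 -0.2426  0.1883]
sock [0.5695 0.2652 0.058 ] [0.5654 0.2619 0.058 ] [0.5675 0.266  0.055 ]
oil [ 0.4387 -0.2685]
dish [ 0.604 -0.04 ]
jar [ 0.3598 -0.4203]
adaptor [ 0.6287 -0.3962]
slide [ 0.7848 -0.1518]
twist [-0.2892  0.0007  0.0048]
goal [ 0.611  -0.1388  0.115 ] in new tool axes [ 0.2352 -0.0384  0.226 ]
[-1.0358  0.4862  0.2715  1.7655  1.1933  1.8432 -0.6895] (np.float64(4.3552183224746125e-06), 2.3911820998728588e-05)
[-0.9891  0.5162  0.2843  1.8448  1.1982  1.7555 -0.7801] (np.float64(1.6107720168192886e-06), 6.627637768083865e-06)
[-0.9381  0.564   0.2986  1.9068  1.214   1.6658 -0.8701] (np.float64(1.5754073518608005e-06), 6.42006972954392e-06)
[-0.8829  0.6292  0.3137  1.9507  1.2401  1.5765 -0.9609] (np.float64(1.632996420439396e-06), 6.492288541207246e-06)
[-0.824   0.7104  0.3291  1.9758  1.2755  1.4906 -1.0526] (np.float64(1.7371954082141152e-06), 6.782321352000345e-06)
[-0.7621  0.8052  0.3447  1.9816  1.3186  1.4108 -1.1444] (np.float64(1.840657550742247e-06), 7.145952553002802e-06)
[-0.6055  0.8422  0.4492  1.9638  1.4945  1.2451 -1.1795] (np.float64(3.042457378731125e-06), 1.2607569396881375e-05)
```

Request:
apply_moves(
  dp=[
    [0, 0, 0],
    [0, 0, 0],
    [0.029, -0.005, 0.028],
    [0.029, -0.005, 0.028],
    [0.029, -0.005, 0.028],
    [0.029, -0.005, 0.028],
    [0.029, -0.005, 0.028],
    [0.029, -0.005, 0.028],
    [0.029, -0.005, 0.028],
    [0.029, -0.005, 0.028],
  ],
  twist=[
    [-0.145, 0, 0],
    [-0.145, 0, 0.005],
    [0, 0, 0],
    [0, 0, 0],
    [0, 0, 0],
    [0, 0, 0],
    [0, 0, 0],
    [0, 0, 0],
    [0, 0, 0],
    [0, 0, 0],
  ],
  fingers=[0, 0, 0, 0, 0, 0, 0, 0, 0, 0],
)

```text
time: 4.55
position: [0.6118, -0.1382, 0.1208]
tool_rot: [0.959, 1.35, -0.938]
ft_force: [-0.6, 1.3, 0.6]
grip_width: 1.004
grip_force: 0.0
```

```bash
python3 - <<'E'
from h import *
s=log();print(s['joint_positions'],s['position'],s['ft_force']);w=get_image("wrist")
print(R.from_rotvec(s["tool_rot"]).as_matrix().T)
cv2.imwrite("pics/w3.png",w[:,:,::-1])
pil=np.array([.649,-.243])
for z in(.02,.115,.14,.15,.19): print(z,proj("wrist",[*pil,z],s))
E
```

```text
[-0.7779  0.7948  0.3632  1.9834  1.3105  1.4011 -1.142 ] [ 0.6118 -0.1382  0.1208] [-0.5953  1.3206  0.5893]
[[ 0.01    0.008  -0.9999]
 [ 0.9399  0.3413  0.0121]
 [ 0.3413 -0.9399 -0.0041]]
0.02 [254.4392  84.3064]
0.115 [255.9178 185.3863]
0.14 [256.2819 209.9647]
0.15 [256.4223 219.4125]
0.19 [256.9502 254.7676]
```

View pics/w3.png

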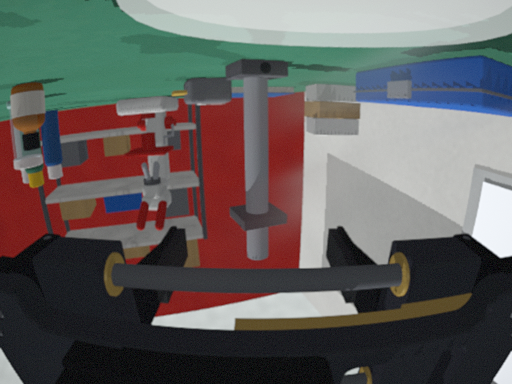

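The pillar is centred: its shaft is at column 257, midway between the fingers, and the collar is at row 215, in line with the projection. I'll advance and grip the shaft.

Request:
apply_moves(
  dp=[
    [0.003, 0, 0.02],
    [0, 0, 0.025],
    [0, 0, 0.025],
    [0, 0, 0.025],
    [0, 0, 0.02],
    [0, 0, 0.015],
    [0, 0, 0],
    [0, 0, 0],
  ],
  twist=[
    [0, -0.004, -0.012],
    [0, 0, 0],
    [0, 0, 0],
    [0, 0, 0],
    [0, 0, 0],
    [0, 0, 0],
    [0, 0, 0],
    [0, 0, 0],
  ],
  fingers=[0, 0, 0, 0, 0, 0, 0.6, 0.65],
  newtons=15,
)

```text
time: 5.4
position: [0.655, -0.2592, 0.1177]
tool_rot: [0.943, 1.356, -0.954]
ft_force: [0.6, 1.5, 0.5]
grip_width: 0.891
grip_force: 0.0
```

```bash
python3 - <<'E'
from h import *
s=log();print(s['joint_positions'],s['position'],s['ft_force'],s["grip_width"]);w=get_image("wrist")
A=R.from_rotvec(s["tool_rot"]).as_matrix();print(A.T)
cv2.imwrite("pics/w4.png",w[:,:,::-1]);print("pillar in tool",A.T@(np.array([.649,-.243,.115])-s["position"]))
E
```

```text
[-0.6252  0.8447  0.4682  1.966   1.4841  1.2369 -1.171 ] [ 0.655  -0.2592  0.1177] [0.6055 1.5156 0.4844] 0.8912233773323602
[[-0.0046 -0.0048 -1.    ]
 [ 0.9396  0.3423 -0.0059]
 [ 0.3423 -0.9396  0.0029]]
pillar in tool [ 0.0027 -0.0001 -0.0173]
```

View pics/w4.png

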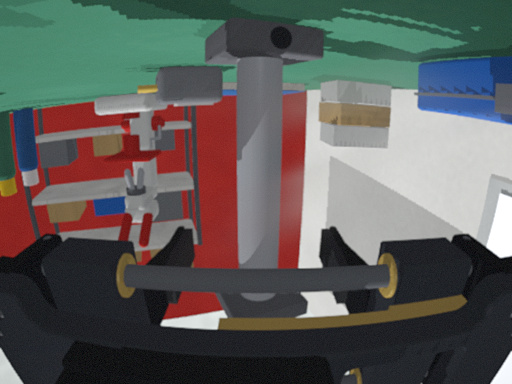

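The shaft spans columns 237–283, a little right of the fingers' midpoint at about 257. I'll shift 1.5 mm and close.

Request:
apply_moves(
  dp=[
    [0, 0.0015, 0],
    [0, 0, 0],
    [0, 0, 0],
    [0, 0, 0],
    [0, 0, 0],
    [0, 0, 0],
    [0, 0, 0],
    [0, 0, 0],
    [0, 0, 0],
    [0, 0, 0],
  ],
  twist=[
    [0, 0, 0],
    [0, 0, 0],
    [0, 0, 0],
    [0, 0, 0],
    [0, 0, 0],
    [0, 0, 0],
    [0, 0, 0],
    [0, 0, 0],
    [0, 0, 0],
    [0, 0, 0],
  ],
  fingers=[0.65, 0.65, 0.65, 0.65, 0.68, 0.71, 0.74, 0.77, 0.8, 0.85],
  newtons=15,
)

```text
time: 6.45
position: [0.656, -0.2594, 0.1177]
tool_rot: [0.942, 1.355, -0.955]
ft_force: [0.1, -0.4, 0.2]
grip_width: 0.25
grip_force: 15.0
```

Request:
apply_moves(
  dp=[
    [0, 0, 0],
    [0, 0, 0],
    [0, 0, 0],
    [0, 0, 0],
    [0, 0, 0],
    [0, 0, 0],
  ],
  twist=[
    [0, 0, 0],
    [0, 0, 0],
    [0, 0, 0],
    [0, 0, 0],
    [0, 0, 0],
    [0, 0, 0],
  ],
  fingers=[1, 1, 1, 1, 1, 1],
  newtons=50,
)

```text
time: 7.05
position: [0.656, -0.2593, 0.1177]
tool_rot: [0.942, 1.355, -0.955]
ft_force: [-1.0, -0.2, -0.3]
grip_width: 0.237
grip_force: 50.0
```

Request:
apply_moves(
  dp=[
    [-0.01, 0, 0],
    [-0.025, 0, 0],
    [-0.04, 0, 0],
    [-0.04, 0, 0],
    [-0.04, 0, 0],
    [-0.03, 0, 0],
    [-0.015, 0, 0],
  ],
  twist=[
    [0, 0, 0],
    [0, 0, 0],
    [0, 0, 0],
    [0, 0, 0],
    [0, 0, 0],
    [0, 0, 0],
    [0, 0, 0],
  ],
  fingers=[1, 1, 1, 1, 1, 1, 1],
)

```text
time: 7.75
position: [0.6568, -0.2587, 0.3206]
tool_rot: [0.946, 1.353, -0.952]
ft_force: [-0.3, 0.2, -3.0]
grip_width: 0.237
grip_force: 50.0
```

```bash
python3 - <<'E'
from h import *
s=log();print(s['joint_positions'],s['position'],s['ft_force'],s["grip_width"])
w=get_image("wrist");cv2.imwrite("pics/w5.png",w[:,:,::-1])
q=s["joint_positions"];A=R.from_rotvec(s["tool_rot"])
for k in range(1,5):
    r=IK(s["position"],(A*R.from_rotvec([0,0,-np.pi/4*k])).as_matrix(),q);q=r[0];print("flip",q,r[1:3])
soc=np.array([.567,.263])
for h in(-60,-50,-40,-30):
  Rt=toolR(np.radians(h),-1)
  for z in(.25,.15,.091):
    r=IK(np.array([*soc,z])+.019*Rt[:,2],Rt,q);print(h,z,r[0],r[1:3],r[3][2])
E
```

```text
[-0.705   0.4357  0.5699  1.9921  1.5344  1.2905 -0.8069] [ 0.6568 -0.2587  0.3206] [-0.3182  0.2132 -2.978 ] 0.23719675228096343
flip [-0.7073  0.4358  0.5728  1.9926  1.5339  1.2895 -0.0215] (np.float64(6.946441947528142e-06), 5.146564437378146e-05)
flip [-0.7095  0.4364  0.5754  1.9926  1.5332  1.2885  0.7638] (np.float64(6.947821722625246e-06), 5.150920366924734e-05)
flip [-0.7116  0.4369  0.5778  1.9927  1.5325  1.2875  1.5492] (np.float64(6.948877006296479e-06), 5.1536647612114986e-05)
flip [-0.7135  0.4374  0.5802  1.9928  1.5319  1.2866  2.3346] (np.float64(6.9498531385561985e-06), 5.1562966202186786e-05)
-60 0.25 [-1.1842  0.7416  0.2441  1.5978  1.1226  1.81    2.3734] (np.float64(9.416984157874423e-06), 4.325136125542157e-05) [0.3919 0.5656 0.2497]
-60 0.15 [-1.1613  0.8967  0.213   1.5759  1.076   1.7629  2.2451] (np.float64(1.0359556121738151e-05), 4.868439960972358e-05) [0.3919 0.5656 0.1498]
-60 0.091 [-1.1469  0.9959  0.1936  1.5434  1.0558  1.7402  2.18  ] (np.float64(1.1271578090134516e-05), 5.352789416786373e-05) [0.3919 0.5656 0.0908]
-50 0.25 [-1.2202  0.6521  0.
[... 619 characters left out ...]
 1.5669  2.0997] (np.float64(7.073806421217763e-06), 2.8154991653825192e-05) [0.299  0.4874 0.1498]
-40 0.091 [-1.2186  0.8679  0.1764  1.852   1.305   1.5477  2.0189] (np.float64(7.913618991030138e-06), 3.4587968837154965e-05) [0.299  0.4874 0.0908]
-30 0.25 [-1.2438  0.4734  0.1853  2.0571  1.4965  1.5204  2.192 ] (np.float64(5.738761702241555e-06), 1.393280592280035e-05) [0.2641 0.4375 0.2498]
-30 0.15 [-1.2377  0.684   0.1763  2.0335  1.4756  1.4925  2.0092] (np.float64(6.710378485429577e-06), 2.8640189143388005e-05) [0.2641 0.4375 0.1498]
-30 0.091 [-1.2301  0.814   0.165   1.9979  1.4657  1.481   1.9162] (np.float64(7.713000442409371e-06), 3.6513168281381696e-05) [0.2641 0.4375 0.0909]
```

Request:
apply_moves(
  dp=[
    [0, 0, 0],
    [0, 0, 0],
    [0, 0, 0],
    [0, 0, 0],
    [0, 0, 0],
    [0, 0, 0],
    [0, 0, 0],
    [0, 0, 0],
    [0, 0, 0],
    [0, 0, 0],
  ],
  twist=[
    [0, 0, -0.08],
    [0, 0, -0.14],
    [0, 0, -0.14],
    [0, 0, -0.14],
    [0, 0, -0.14],
    [0, 0, -0.14],
    [0, 0, -0.14],
    [0, 0, -0.14],
    [0, 0, -0.14],
    [0, 0, -0.14],
  ],
  fingers=[1, 1, 1, 1, 1, 1, 1, 1, 1, 1],
  newtons=60,
)

```text
time: 8.8
position: [0.6566, -0.2582, 0.3162]
tool_rot: [-0.13, 1.973, -1.902]
ft_force: [-0.3, -0.2, -2.5]
grip_width: 0.237
grip_force: 60.0
```

Request:
apply_moves(
  dp=[
    [0, 0, 0],
    [0, 0, 0],
    [0, 0, 0],
    [0, 0, 0],
    [0, 0, 0],
    [0, 0, 0],
    [0, 0, 0],
    [0, 0, 0],
    [0, 0, 0],
    [0, 0, 0],
  ],
  twist=[
    [0, 0, -0.14],
    [0, 0, -0.14],
    [0, 0, -0.14],
    [0, 0, -0.14],
    [0, 0, -0.14],
    [0, 0, -0.14],
    [0, 0, -0.14],
    [0, 0, -0.14],
    [0, 0, -0.14],
    [0, 0, -0.14],
  ],
  fingers=[1, 1, 1, 1, 1, 1, 1, 1, 1, 1],
)

```text
time: 9.8
position: [0.6566, -0.2582, 0.3162]
tool_rot: [1.309, -1.361, 1.729]
ft_force: [-0.5, 0.0, -3.1]
grip_width: 0.242
grip_force: 60.0
```

```bash
python3 - <<'E'
from h import *
s=log();print(s['joint_positions'],s['position'],s['ft_force'],s["grip_width"])
A=R.from_rotvec(s["tool_rot"]).as_matrix();print(A.T)
for h in(-70,-40): 
  Rt=toolR(np.radians(h),-1)
  print(h,R.from_matrix(A.T@Rt).as_rotvec())
goal=np.array([.567,.263,.25])+.019*Rt[:,2]
print("move in -40 tool axes",Rt.T@(goal-s["position"]))
E
```

```text
[-0.7119  0.4443  0.5771  1.9945  1.5304  1.2853  1.936 ] [ 0.6566 -0.2582  0.3162] [-0.4755  0.0222 -3.0689] 0.24184691798031427
[[-0.3559 -0.1278  0.9257]
 [-0.8697 -0.3171 -0.3782]
 [ 0.3419 -0.9397  0.0017]]
-70 [-0.0002 -0.0017 -0.3878]
-40 [ 0.5167 -0.1032 -0.3784]
move in -40 tool axes [-0.0662 -0.3417 -0.3846]
```

Request:
apply_moves(
  dp=[
    [0, 0, 0],
    [0, 0, 0],
    [0, 0, 0],
    [0, 0, 0],
    [0, 0, 0],
    [0, 0, 0],
    [0, 0, 0],
    [0, -0.01, -0.01],
    [0, -0.02, -0.022],
    [0, -0.028, -0.032],
  ],
  twist=[
    [0, 0, -0.129],
    [0, 0, -0.129],
    [0, 0, -0.129],
    [0.131, 0, 0],
    [0.131, 0, 0],
    [0.131, 0, 0],
    [0.131, 0, 0],
    [0, 0, 0],
    [0, 0, 0],
    [0, 0, 0],
  ],
  fingers=[1, 1, 1, 1, 1, 1, 1, 1, 1, 1],
)

```text
time: 10.8
position: [0.6441, -0.1757, 0.3166]
tool_rot: [1.801, -0.676, 1.814]
ft_force: [0.8, 1.4, -2.1]
grip_width: 0.239
grip_force: 60.0
```

Request:
apply_moves(
  dp=[
    [0, -0.03, -0.034],
    [0, -0.03, -0.034],
    [0, -0.03, -0.034],
    [0, -0.03, -0.034],
    [0, -0.03, -0.034],
    [0, -0.03, -0.034],
    [0, -0.03, -0.034],
    [0, -0.03, -0.034],
    [0, -0.02, -0.022],
    [0, -0.01, -0.01],
  ],
  twist=[
    [0, 0, 0],
    [0, 0, 0],
    [0, 0, 0],
    [0, 0, 0],
    [0, 0, 0],
    [0, 0, 0],
    [0, 0, 0],
    [0, 0, 0],
    [0, 0, 0],
    [0, 0, 0],
  ],
  fingers=[1, 1, 1, 1, 1, 1, 1, 1, 1, 1],
)

```text
time: 11.8
position: [0.5902, 0.2341, 0.3153]
tool_rot: [1.808, -0.667, 1.821]
ft_force: [-0.5, -0.1, -3.6]
grip_width: 0.237
grip_force: 60.0
```

```bash
python3 - <<'E'
from h import *
s=log();print(s['joint_positions'],s['position'],s['ft_force'],s["grip_width"])
A=R.from_rotvec(s["tool_rot"]).as_matrix();print(A.T)
Rt=toolR(np.radians(-40),-1);print(R.from_matrix(A.T@Rt).as_rotvec())
g=s["position"]-.019*A[:,2];print("grasp pt",g)
a=get_image("scene");b=get_image("side");w=get_image("wrist")
for n,i in zip(("scene3","side3","w6"),(a,b,w)): cv2.imwrite(f"pics/{n}.png",i[:,:,::-1])
f=lambda im,n,h:(lambda c:cv2.resize(im[c[1]-h:c[1]+h,c[0]-h:c[0]+h],(400,400),interpolation=cv2.INTER_CUBIC))(proj(n,[g[0],g[1],.17]).astype(int))
for n in("scene","side"): print(n,proj(n,[g[0],g[1],.17]).astype(int))
cv2.imwrite("pics/m3.png",np.hstack([f(a,"scene",50),f(b,"side",50)])[:,:,::-1])
E
```

```text
[-1.222   0.4429  0.2146  1.9191  1.3983  1.6237  2.3584] [0.5902 0.2341 0.3153] [-0.5147 -0.1123 -3.5554] 0.23733806091637846
[[-0.0071  0.0006  1.    ]
 [-0.6459 -0.7634 -0.0041]
 [ 0.7633 -0.646   0.0058]]
[ 0.0042 -0.0058 -0.0041]
grasp pt [0.5757 0.2464 0.3152]
scene [390 197]
side [194 126]
```

View pics/m3.png

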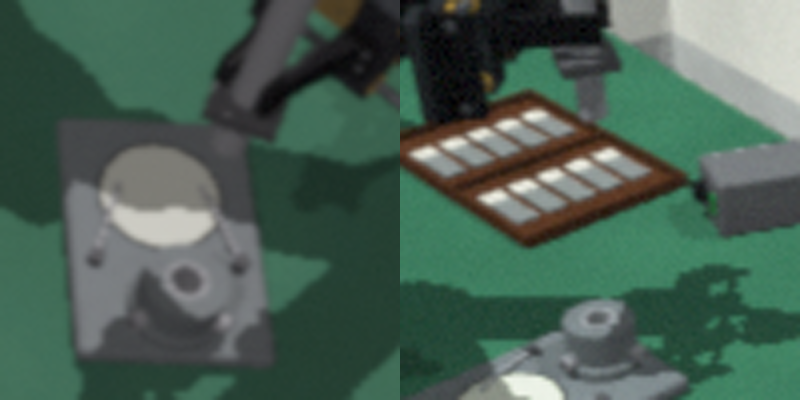

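Request:
apply_moves(
  dp=[
    [0, 0, 0],
    [-0.03, -0.0016, -0.0035],
    [-0.04, -0.0016, -0.0035],
    [-0.04, -0.0016, -0.0035],
    [-0.03, -0.0016, -0.0035],
    [-0.01, -0.0016, -0.0035],
    [0, 0, 0],
    [0, 0, 0],
  ],
  twist=[
    [0, -0.0086, -0.01],
    [0, 0, 0],
    [0, 0, 0],
    [0, 0, 0],
    [0, 0, 0],
    [0, 0, 0],
    [0, 0, 0],
    [0, 0, 0],
  ],
  fingers=[1, 1, 1, 1, 1, 1, 1, 1],
)

```text
time: 12.75
position: [0.5828, 0.2464, 0.1688]
tool_rot: [1.81, -0.666, 1.809]
ft_force: [0.1, -0.1, -3.2]
grip_width: 0.236
grip_force: 60.0
```

```bash
python3 - <<'E'
from h import *
s=log();print(s['joint_positions'],s['position'],s['ft_force'],s["grip_width"])
A=R.from_rotvec(s["tool_rot"]).as_matrix();A0=R.from_rotvec([.942,1.355,-.955]).as_matrix()
pz=A@(A0.T@[0,0,1.]);print("pillar axis",pz,A.T)
off=A0.T@(np.array([.649,-.243,0])-np.array([.656,-.2593,0])) # axis point in tool at grasp height
g=s["position"]+A@np.array([0,0,-.0177]);tip=g+pz*.0725;print("grasp",g,"tip",tip)
a=get_image("scene")[:,:,::-1];b=get_image("side")[:,:,::-1];w=get_image("wrist")[:,:,::-1]
for n,i in zip(("scene4","side4","w7"),(a,b,w)): cv2.imwrite(f"pics/{n}.png",i)
print("proj tip",proj("scene",tip),proj("side",tip),"shoulder",proj("scene",g+pz*.0325),proj("side",g+pz*.0325))
f=lambda im,c,h,S:cv2.resize(np.ascontiguousarray(im[c[1]-h:c[1]+h,c[0]-h:c[0]+h]),(S,S),interpolation=cv2.INTER_CUBIC)
a0=cv2.imread("pics/scene1.png");b0=cv2.imread("pics/side1.png")
cv2.imwrite("pics/m4.png",np.vstack([np.hstack([f(a0,(388,212),15,300),f(a,(388,204),25,300)]),np.hstack([f(b0,(194,160),15,300),f(b,(194,152),25,300)])]))
E
```

```text
[-1.2115  0.7139  0.1784  1.8906  1.3283  1.5842  2.1296] [0.5828 0.2464 0.1688] [ 0.117  -0.0901 -3.1766] 0.23625399030654315
pillar axis [ 0.0059  0.0001 -1.    ] [[ 0.0015  0.0026  1.    ]
 [-0.6508 -0.7593  0.0029]
 [ 0.7593 -0.6508  0.0005]]
grasp [0.5694 0.258  0.1688] tip [0.5698 0.258  0.0963]
proj tip [387.7186 209.994 ] [193.4523 145.8751] shoulder [391.4004 202.3482] [191.9716 135.0739]
```

View pics/m4.png

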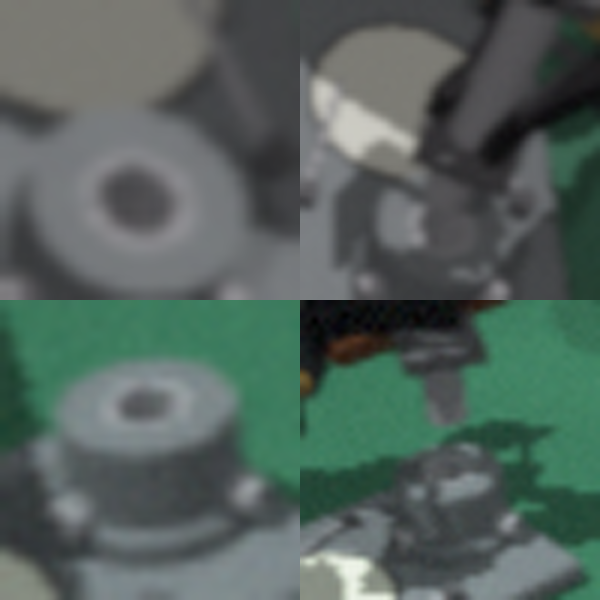

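```bash
python3 - <<'E'
from h import *
m=[("scene",386.45,216.45),("side",193.05,155.05)]
for n,u,v in m: print(n,plane(n,u,v,.058))
print(tri([ray(*k) for k in m]))
# same estimates for the tip as seen now (side) and pillar tip at the start, to see camera bias
print("tip side seen",plane("side",193.4,146.1,.0963))
r=least_squares(lambda p:np.concatenate([proj(n,[*p,.058])-[u,v] for n,u,v in m]),[.567,.263]);print(r.x,r.fun)
E
```

```text
scene [0.5676 0.2637 0.058 ]
side [0.5677 0.2656 0.058 ]
[0.5674 0.264  0.0586]
tip side seen [0.569  0.2568 0.0963]
[0.5674 0.2641] [ 0.1511 -0.0604  0.1572  0.2281]
```

The mouth is at about (386.5,216.5) in scene and (193,155) in side, so the socket is at (0.567,0.264). The seen tip at (193.4,146.1) in side matches its projection. I'll align above the mouth.

Request:
apply_moves(
  dp=[
    [0, -0.0033, -0.0055],
    [-0.01, 0, 0],
    [-0.01, 0, 0],
    [-0.005, 0, 0],
    [0, 0, 0],
    [0, 0, 0],
  ],
  twist=[
    [0, -0.0045, -0.0038],
    [0, 0, 0],
    [0, 0, 0],
    [0, 0, 0],
    [0, 0, 0],
    [0, 0, 0],
  ],
  fingers=[1, 1, 1, 1, 1, 1],
)

```text
time: 13.5
position: [0.5799, 0.2528, 0.1416]
tool_rot: [1.816, -0.661, 1.801]
ft_force: [-0.5, 0.1, -2.4]
grip_width: 0.235
grip_force: 60.0
```

```bash
cat > st.py <<'E'
from h import *
s=log();A=R.from_rotvec(s["tool_rot"]).as_matrix();A0=R.from_rotvec([.942,1.355,-.955]).as_matrix()
pz=A@(A0.T@[0,0,1.]);g=s["position"]+A@np.array([0,0,-.0177]);tip=g+pz*.0725
e=np.array([.5674,.2641,.058])-tip
print("t",s["time"],"axis",pz,"tip",tip,"F",s["ft_force"],"to mouth, tool axes",A.T@e,"fix twist",A.T@np.cross(pz,[0,0,-1]))
E
python3 st.py
```

```text
t 13.5 axis [-0.0022 -0.0017 -1.    ] tip [0.5663 0.2642 0.0692] F [-0.4737  0.0538 -2.377 ] to mouth, tool axes [-0.0112 -0.0008  0.0009] fix twist [0.     0.0006 0.0027]
```

Request:
apply_moves(
  dp=[
    [0, -0.0008, 0.0009],
    [-0.003, 0, 0],
    [-0.003, 0, 0],
    [-0.003, 0, 0],
    [-0.002, 0, 0],
    [-0.002, 0, 0],
    [0, 0, 0],
  ],
  twist=[
    [0, 0.0006, 0.0027],
    [0, 0, 0],
    [0, 0, 0],
    [0, 0, 0],
    [0, 0, 0],
    [0, 0, 0],
    [0, 0, 0],
  ],
  fingers=[1, 1, 1, 1, 1, 1, 1],
)

```text
time: 14.2
position: [0.5811, 0.253, 0.1285]
tool_rot: [1.816, -0.664, 1.803]
ft_force: [0.0, -0.5, -2.9]
grip_width: 0.236
grip_force: 60.0
```

```bash
python3 st.py
```

```text
t 14.2 axis [-0.0002  0.0009 -1.    ] tip [0.5676 0.2646 0.0561] F [ 0.0241 -0.5393 -2.8648] to mouth, tool axes [0.0019 0.0005 0.0002] fix twist [-0.      0.0008 -0.0006]
```

Request:
apply_moves(
  dp=[
    [-0.002, 0, 0],
    [-0.002, 0, 0],
    [-0.001, 0, 0],
    [0, 0, 0],
  ],
  twist=[
    [0, 0, 0],
    [0, 0, 0],
    [0, 0, 0],
    [0, 0, 0],
  ],
  fingers=[1, 1, 1, 1],
)

```text
time: 14.6
position: [0.581, 0.253, 0.1236]
tool_rot: [1.816, -0.664, 1.803]
ft_force: [-0.1, 0.7, -2.7]
grip_width: 0.238
grip_force: 60.0
```

```bash
python3 st.py
```

```text
t 14.6 axis [-0.0001  0.0012 -1.    ] tip [0.5676 0.2646 0.0512] F [-0.1292  0.7138 -2.7318] to mouth, tool axes [0.0068 0.0005 0.0002] fix twist [-0.      0.0008 -0.0008]
```

The tip is about 7 mm below the rim with no contact force, so it's in the bore. I'll continue straight down.

Request:
apply_moves(
  dp=[
    [-0.003, 0, 0],
    [-0.003, 0, 0],
    [-0.003, 0, 0],
    [-0.003, 0, 0],
    [-0.003, 0, 0],
    [-0.002, 0, 0],
    [0, 0, 0],
  ],
  twist=[
    [0, 0, 0],
    [0, 0, 0],
    [0, 0, 0],
    [0, 0, 0],
    [0, 0, 0],
    [0, 0, 0],
    [0, 0, 0],
  ],
  fingers=[1, 1, 1, 1, 1, 1, 1],
)

```text
time: 15.3
position: [0.5809, 0.253, 0.1063]
tool_rot: [1.816, -0.664, 1.803]
ft_force: [0.9, 0.4, -3.7]
grip_width: 0.239
grip_force: 60.0
```

```bash
python3 st.py
```

```text
t 15.3 axis [-0.0005  0.0011 -1.    ] tip [0.5674 0.2646 0.0339] F [ 0.9444  0.3658 -3.695 ] to mouth, tool axes [0.0241 0.0005 0.0002] fix twist [-0.      0.0011 -0.0005]
```

Request:
apply_moves(
  dp=[
    [-0.002, 0, 0],
    [-0.002, 0, 0],
    [-0.002, 0, 0],
    [-0.002, 0, 0],
    [-0.002, 0, 0],
    [0, 0, 0],
  ],
  twist=[
    [0, 0, 0],
    [0, 0, 0],
    [0, 0, 0],
    [0, 0, 0],
    [0, 0, 0],
    [0, 0, 0],
  ],
  fingers=[1, 1, 1, 1, 1, 1],
)

```text
time: 15.9
position: [0.5808, 0.253, 0.0957]
tool_rot: [1.818, -0.664, 1.802]
ft_force: [2.7, -0.1, -2.3]
grip_width: 0.238
grip_force: 60.0
```

```bash
python3 st.py
```

```text
t 15.9 axis [-0.0018  0.002  -1.    ] tip [0.5672 0.2647 0.0233] F [ 2.7015 -0.1312 -2.2675] to mouth, tool axes [0.0347 0.0005 0.0003] fix twist [-0.      0.0026 -0.0004]
```

Request:
apply_moves(
  dp=[
    [-0.001, 0, 0],
    [-0.001, 0, 0],
    [-0.001, 0, 0],
  ],
  twist=[
    [0, 0.0026, 0],
    [0, 0, 0],
    [0, 0, 0],
  ],
  fingers=[1, 1, 1],
)

```text
time: 16.2
position: [0.5808, 0.253, 0.0939]
tool_rot: [1.813, -0.663, 1.806]
ft_force: [0.8, 0.1, 0.5]
grip_width: 0.237
grip_force: 60.0
```

```bash
python3 st.py; python3 - <<'E'
from h import *
a=get_image("scene")[:,:,::-1];b=get_image("side")[:,:,::-1]
f=lambda im,c,h,S:cv2.resize(np.ascontiguousarray(im[c[1]-h:c[1]+h,c[0]-h:c[0]+h]),(S,S),interpolation=cv2.INTER_CUBIC)
cv2.imwrite("pics/m5.png",np.hstack([f(a,(392,200),35,400),f(b,(194,150),35,400)]))
E
```

```text
t 16.2 axis [ 0.0023 -0.0006 -1.    ] tip [0.5675 0.2644 0.0214] F [0.8036 0.0538 0.501 ] to mouth, tool axes [0.0366 0.0005 0.0001] fix twist [ 0.     -0.0022 -0.001 ]
```

View pics/m5.png

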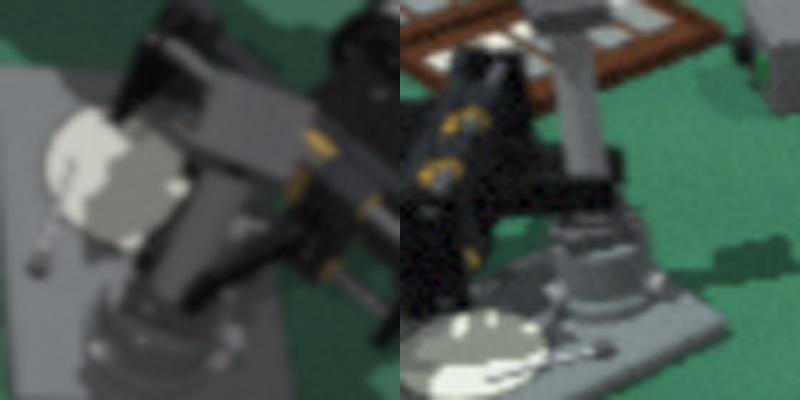

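The pillar is in the bore, with the collar just above the boss. In the side crop, the collar is at about (585,225) and the boss top just below it. I'll press on.

Request:
apply_moves(
  dp=[
    [-0.0015, 0, 0],
    [-0.0015, 0, 0],
    [-0.001, 0, 0],
    [0, 0, 0],
  ],
  twist=[
    [0, 0, 0],
    [0, 0, 0],
    [0, 0, 0],
    [0, 0, 0],
  ],
  fingers=[1, 1, 1, 1],
)

```text
time: 16.7
position: [0.581, 0.2528, 0.0907]
tool_rot: [1.811, -0.664, 1.807]
ft_force: [1.2, 0.3, 4.0]
grip_width: 0.236
grip_force: 60.0
```

```bash
python3 st.py
```

```text
t 16.7 axis [ 0.0039 -0.0013 -1.    ] tip [0.5678 0.2642 0.0182] F [1.1693 0.3073 4.0138] to mouth, tool axes [ 0.0397  0.0006 -0.0002] fix twist [ 0.     -0.0038 -0.0015]
```

Request:
apply_moves(
  dp=[
    [-0.0015, 0, 0],
    [-0.0015, 0, 0],
    [0, 0, 0],
  ],
  twist=[
    [0, 0, 0],
    [0, 0, 0],
    [0, 0, 0],
  ],
  fingers=[1, 1, 1],
)

```text
time: 17.0
position: [0.581, 0.2528, 0.0907]
tool_rot: [1.804, -0.664, 1.812]
ft_force: [-2.9, 1.0, 12.0]
grip_width: 0.236
grip_force: 60.0
```

```bash
python3 st.py
```

```text
t 17.0 axis [ 0.0093 -0.0037 -0.9999] tip [0.5682 0.264  0.0181] F [-2.8888  1.025  12.0141] to mouth, tool axes [ 0.0399  0.0006 -0.0005] fix twist [ 0.0001 -0.0095 -0.0033]
```

Request:
apply_moves(
  dp=[
    [-0.002, 0, 0],
    [-0.002, 0, 0],
    [-0.001, 0, 0],
    [0, 0, 0],
  ],
  twist=[
    [0, 0, 0],
    [0, 0, 0],
    [0, 0, 0],
    [0, 0, 0],
  ],
  fingers=[1, 1, 1, 1],
)

```text
time: 17.4
position: [0.581, 0.2527, 0.0908]
tool_rot: [1.793, -0.665, 1.82]
ft_force: [-8.1, 1.6, 23.9]
grip_width: 0.237
grip_force: 60.0
```

```bash
python3 st.py
```

```text
t 17.4 axis [ 0.0185 -0.0076 -0.9998] tip [0.5689 0.2637 0.018 ] F [-8.126   1.6459 23.8883] to mouth, tool axes [ 0.04    0.0007 -0.0008] fix twist [ 0.0001 -0.019  -0.0063]
```

It has stalled at 40.0 mm depth under 27 N, so the collar is home. I'll take the load off and open.

Request:
apply_moves(
  dp=[
    [0.002, 0, 0],
    [0.002, 0, 0],
    [0.002, 0, 0],
    [0.001, 0, 0],
    [0, 0, 0],
  ],
  twist=[
    [0, 0, 0],
    [0, 0, 0],
    [0, 0, 0],
    [0, 0, 0],
    [0, 0, 0],
  ],
  fingers=[1, 1, 1, 1, 1],
)

```text
time: 17.9
position: [0.581, 0.2528, 0.0907]
tool_rot: [1.809, -0.665, 1.808]
ft_force: [0.9, -0.4, 6.2]
grip_width: 0.239
grip_force: 60.0
```

```bash
python3 st.py
```

```text
t 17.9 axis [ 0.0053 -0.0012 -1.    ] tip [0.5679 0.2642 0.0182] F [ 0.8855 -0.4021  6.1925] to mouth, tool axes [ 0.0398  0.0006 -0.0003] fix twist [ 0.     -0.0048 -0.0025]
```

Request:
apply_moves(
  dp=[
    [0.001, 0, 0],
    [0, 0, 0],
    [0, 0, 0],
    [0, 0, 0],
    [0, 0, 0],
    [0, 0, 0],
    [0, 0, 0],
    [0, 0, 0],
    [0, 0, 0],
    [0, 0, 0],
  ],
  twist=[
    [0, 0, 0],
    [0, 0, 0],
    [0, 0, 0],
    [0, 0, 0],
    [0, 0, 0],
    [0, 0, 0],
    [0, 0, 0],
    [0, 0, 0],
    [0, 0, 0],
    [0, 0, 0],
  ],
  fingers=[0.7, 0.6, 0.4, 0.2, 0, 0, 0, 0, 0, 0],
)

```text
time: 18.9
position: [0.5808, 0.2529, 0.0899]
tool_rot: [1.813, -0.663, 1.805]
ft_force: [0.4, 0.0, -0.5]
grip_width: 0.971
grip_force: 0.0
```

Request:
apply_moves(
  dp=[
    [0, 0, -0.01],
    [0, 0, -0.02],
    [0, 0, -0.03],
    [0, 0, -0.03],
    [0, 0, -0.03],
    [0, 0, -0.03],
    [0, 0, -0.02],
    [0, 0, 0],
  ],
  twist=[
    [0, 0, 0],
    [0, 0, 0],
    [0, 0, 0],
    [0, 0, 0],
    [0, 0, 0],
    [0, 0, 0],
    [0, 0, 0],
    [0, 0, 0],
  ],
  fingers=[0, 0, 0, 0, 0, 0, 0, 0],
)

```text
time: 19.7
position: [0.4484, 0.3674, 0.0891]
tool_rot: [1.821, -0.66, 1.806]
ft_force: [-0.1, 0.5, 0.0]
grip_width: 1.004
grip_force: 0.0
```

```bash
python3 st.py; python3 - <<'E'
from h import *
a=get_image("scene")[:,:,::-1];b=get_image("side")[:,:,::-1];w=get_image("wrist")[:,:,::-1]
f=lambda im,x,y,wd,h,S:cv2.resize(np.ascontiguousarray(im[y:y+h,x:x+wd]),S,interpolation=cv2.INTER_CUBIC)
s=ctrl.get_state()
cv2.imwrite("pics/m6.png",np.vstack([np.hstack([f(w,106,60,300,200,(390,260)),f(b,159,95,70,80,(210,260)),f(a,357,165,60,80,(195,260))]),np.hstack([f(a,130,100,260,200,(400,300)),f(b,130,110,260,200,(395,300))])]))
for z in(.058,.068,.208): print(z,proj("wrist",[.5674,.2641,z],s),proj("side",[.5674,.2641,z]))
E
```

```text
t 19.7 axis [-0.0007  0.0018 -1.    ] tip [0.4348 0.379  0.0167] F [-0.1279  0.4518  0.0344] to mouth, tool axes [0.0422 0.0025 0.1752] fix twist [-0.      0.0017 -0.0009]
0.058 [256.0594 207.6926] [193.208  155.2731]
0.068 [256.0954 199.2519] [192.8663 152.7196]
0.208 [256.6666  70.2817] [187.6765 113.9336]
```

View pics/m6.png

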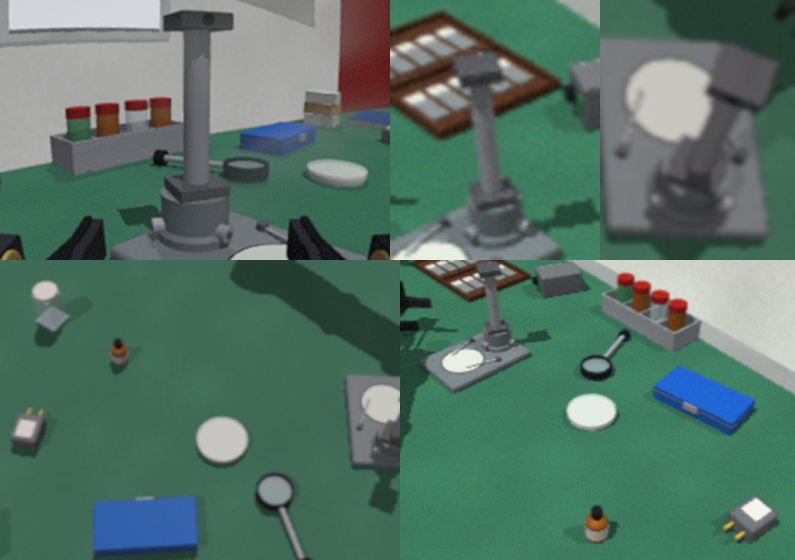

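The pillar stands upright with its collar flat on the boss (wrist crop, about (196,190)). The head's top is at row 71, where 70 was predicted for fully home. Everything else is in its place and the gripper is clear.

```bash
python3 -c "
from bench import ctrl
print(ctrl.close_job())"
```

```text
the job is handed in; nothing more can be done
None
```

The pillar is turned over, pressed home in the socket (40 mm deep, stopping firmly under about 27 N) and released; nothing else looked moved in the last pictures, and the job was handed in at about 20 s.

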